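# Hang the multimeter on the swivel hook

### The job

On the electronics bench, first turn the red swivel hook until it points the way the yellow mark on its stand's base points, and let go of it. Then take the yellow multimeter out of its tilted cradle and hang it gently (feel for the hook, do not force it) by its eye, display facing outward (away from the post), and leave it hanging still and free with the hook still pointing along the mark. Leave the other things on the bench where they are.

Things in the scene. Friction and masses are not known exactly. Their poses are not given: they have to be found in the camera images.
- stand: swivel-hook stand, fixed. Origin: centre of its round base's underside (120 mm wide, 18 mm tall); z up, x along the yellow mark. Over that centre a post with a telescopic column carries a black swivel head, 36 mm wide, 26 mm tall, flat top 24 mm wide. The column's set height differs each time and is not reported: head's top 184 to 209 mm above the bench, to be seen or felt.
- mark (a point): tip of the yellow arrow painted on the stand's base, 56 mm from the post's axis, 20 mm above the bench; the arrow points straight away from the post.
- hook (a joint): turn of the red hook about the post, rad, anticlockwise from above; 0 or a whole turn = along the mark; starts 1.7 or more off. Friction 0.12 N m, no stops, stays where left. Hook: level round bar 9 mm thick, axis 14 mm below the head's top, bare from 18 to 85 mm from the post's axis, ending in an upturned 9 mm lip, round-ended, 12 mm above the bar's top (21 above its underside).
- cradle: black meter cradle, fixed, on a steel foot 110 x 90 x 10 mm. It holds the meter leaning 0.45 rad from upright, top towards the cradle's -x (roughly to the robot), display to +x. Back rest 48 mm wide, reaching 73 mm up the meter; a lip reaches 8 mm up before the meter's foot, so draw it out along its length by 25 mm or more. In it, the meter's origin is 26.2 mm above the bench.
- meter: yellow handheld multimeter, about 0.22 kg (varies), loose in the cradle. Origin: centre of its foot; z axis: up along its length, x: out of the display, y: along its width. Body 22 mm thick (x), 54 mm wide (y), 100 mm long; its sides are free for gripping across the width. Above it, to z = 140 mm, a hanging bracket 10 mm thick and 50 mm wide, in its middle (x = 0), with the eye.
- meter_eye (a point): centre of the meter's hanging eye, 117.5 mm above the meter's origin: an opening straight through along x, 26 mm wide and 25 mm high (105 to 130 mm), under a 10 mm top bar. It passes over the hook's lip with the meter upright only with 2 mm to spare above and below; hung, its upper edge rests on the bar, so that its centre lies 12.5 mm below the bar's top.
- screwdriver: bystander: yellow-handled screwdriver, 160 mm long, lying on the mat; origin at its underside or axis
- programmer: bystander: flat black box with a blue screen, 90 x 60 x 25 mm; origin at its underside
- spool: bystander: metal solder spool, 60 mm across, 46 mm tall; origin at its underside
- cleaner: bystander: clear bottle with blue cap, 56 mm across, 150 mm tall; origin at its underside
- tip_cup: bystander: brass cup, 72 mm across, 50 mm tall; origin at its underside
- parts_case: bystander: open blue compartment case, 200 x 150 x 40 mm; origin at its underside
- note_pad: bystander: turquoise note pad, 76 x 76 x 14 mm; origin at its underside
Not all that is in view belongs to the job. Leave any green or white look-alike of the stand alone.

How it is judged (in metres and radians):
On the way, in this order (a step that is already met when the one before it is completed fails the run):
1. the hook points along the mark (within 0.24 rad) and is let go of, the meter still in its cradle ((value of joint hook between -0.24 and 0.24 rad or value of joint hook between 6.0432 and 6.5232 rad or value of joint hook between -6.5232 and -6.0432 rad) and distance of meter from where it was at the start of the episode below 0.03 m and contact force between the fingers and stand below 0.2 N), for 0.2 s.
2. the meter hangs by its eye on the hook's bar (x of meter_eye in the frame of stand between 0.015 and 0.085 m and y of meter_eye in the frame of stand between -0.03 and 0.03 m and height (world z) of meter_eye between 0.152 and 0.195 m and contact force between meter and stand above 0.5 N and x of stand in the frame of meter below 0 m and angle between the x axis of meter and the x axis of stand, either way round below 0.7 rad and angle between meter's own z axis and vertical below 0.25 rad), for 0.2 s.
At the end, for the whole second after the job is handed in: Hook within 0.24 rad of the mark; the meter hangs on the bar by its eye (eye 15 to 85 mm out from the post along the mark, within 30 mm sideways, 152 to 195 mm high, resting on the stand), upright within 0.25 rad, display outward and within 0.7 rad of the mark's direction, released and still (all of step 2 and (value of joint hook between -0.24 and 0.24 rad or value of joint hook between 6.0432 and 6.5232 rad or value of joint hook between -6.5232 and -6.0432 rad) and linear speed of meter below 0.05 m/s and angular speed of meter below 0.6 rad/s); the robot touches nothing.
It fails at once if the meter is forced against the hook or stand (over 30 N) (contact force between meter and stand above 30 N).
It fails at once if the meter is dropped: it falls faster than 1.2 m/s (linear speed of meter above 1.2 m/s).
It fails at once if a bystander is moved by more than 30 mm (distance of any of screwdriver, programmer, spool, cleaner, tip_cup, parts_case, note_pad from where it was at the start of the episode above 0.03 m).
It also fails if it takes over 72 s, if anything falls off the work surface, if the arm or the gripper's body presses on something with over 40 N, if the wrist force passes 120 N, or if a joint passes its speed limit or range.

### The arm

A 6-joint arm with a two-finger parallel gripper is mounted at the origin on the work surface. World frame = base frame: x ahead of the robot, y to its left, z up, the work surface at z = 0. Lengths are in mm, angles in rad, forces in N, time in s.
With the tool pointing down it reaches from about 275 to 825 mm from the base axis. Payload 5.2 kg.
Tool frame: the origin (TCP) lies at the very end of the fingers, on their centre line; the grasp point (between the pads) lies 19 mm behind it; z points along the fingers, y is the line along which they close (so a half turn about z gives the same grasp; the last joint's range is limited). The gripper opens to 93 mm and grips with 3 to 60 N. Pads are 15 mm wide; open, the fingers measure 128 mm over their backs; the gripper's body (75 mm by 188 mm) begins 65 mm behind the grasp point.
Start: joints at [-0.203, 0.259, 1.535, -0, 1.348, -0.203], TCP at [550.005, 0.023, 218.653] pointing down, gripper open.
Joint ranges: [-3.14, 3.14], [-0.91, 2.08], [0.19, 2.58], [-1.22, 4.36], [0.22, 2.71], [-3.12, 3.12]. Speed limits (rad/s): [2.57, 2.57, 3.14, 3.14, 3.14, 3.14].

### API

Orientations are given as [roll, pitch, yaw] about the fixed x, y, z axes, in that order (R = Rz(yaw) Ry(pitch) Rx(roll)).
In Python, from bench import robot gives the robot as it stands. The module is installed in compiled form; this text tells all that it offers. Calls block until the motion is done:
- robot.move_ptp(position, orientation): joint-space move of the TCP to a pose.
- robot.move_linear(position, ori=None, speed=150, f_stop=None): straight line of the TCP; ori=None keeps the orientation; speed is the mean speed in mm/s. With f_stop (N) it stops when the force on the tool has changed by that much, and returns True; else False.
- robot.move_j(angles): joint-space move.
- robot.move_gripper(opening): opening from 0.0 (shut) to 1.0 (fully open); the grip force is fixed at half the most; returns when the fingers have stopped.
- robot.sleep(seconds).
- robot.inverse_kinematics(position, orientation): joint angles nearest the present ones, or None.
- robot.get_image(name): name is "scene" or "side" or "wrist"; returns a dict with "img" (420x560x3 uint8, blue, green, red), "fovy" (degrees; the focal length in pixels is half the picture's height over the tangent of half this angle, whatever the lens; pixels are square), "cx", "cy" (the principal point, pixels), "eye" and "orientation" of the camera in the world. Camera axes: x right, y down, z forward; pixel columns grow to the right and rows downward; lengths in mm; the calibration is good to about 2 mm. A picture is of the moment at which its call begins. There is no depth.
A pose or a line that the arm cannot do raises robot.MotionError and nothing moves.
- robot.hand_in(): hands the job in; it is judged then, once.
Readings, each from a call of its own:
- robot.current_t(): time.
- robot.current_qpos(): joint angles.
- robot.current_joint_vel(): joint speeds.
- robot.current_joint_efforts(): joint torques, N m.
- robot.current_tcp_pos(): TCP position.
- robot.current_eef_rot(): TCP orientation.
- robot.current_contact_force(): force on the tool from outside, world axes, zero at the start.
- robot.current_ft_torque(): the same for the moment, N m.
- robot.current_gripper_width(): opening from 0.0 (shut) to 1.0 (fully open).
- robot.current_finger_force(): force on a finger pad.
Only numpy, scipy, OpenCV 4.12 (cv2) and the standard library are available. Lean on these libraries where they do the work, as an engineer would, in place of code of your own. Each camera call takes 0.05 s, during which the arm holds its last target. There are 200 camera calls.

## Working session

There is one attempt and no reset: what is moved stays moved. The work goes in short steps, each a Python script; the robot and the scene stay as the last script left them, time stands still between calls to the robot, and variables do not carry over. Pictures are saved under pics/ and viewed, at most 10 in all, crops included, and the job is handed in when it is done.

```bash
mkdir -p pics
cat > h.py <<'E'
import numpy as np, cv2
from scipy.spatial.transform import Rotation as R
from bench import robot
def cam(n):
    d=robot.get_image(n); d['f']=210/np.tan(np.radians(d['fovy'])/2)
    o=np.array(d['orientation'],float); d['R']=o if o.shape==(3,3) else R.from_euler('xyz',o).as_matrix()
    d['e']=np.array(d['eye'],float); return d
def ray(d,u,v):
    r=d['R']@np.array([(u-d['cx'])/d['f'],(v-d['cy'])/d['f'],1]); return r/np.linalg.norm(r)
def onz(d,u,v,z):
    r=ray(d,u,v); return d['e']+r*(z-d['e'][2])/r[2]
def proj(d,p):
    c=d['R'].T@(np.array(p)-d['e']); return np.array([d['cx'],d['cy']])+d['f']*c[:2]/c[2]
def tri(d1,p1,d2,p2):
    a,b=ray(d1,*p1),ray(d2,*p2); s=np.linalg.lstsq(np.c_[a,-b],d2['e']-d1['e'],rcond=None)[0]
    x,y=d1['e']+a*s[0],d2['e']+b*s[1]; return (x+y)/2,np.linalg.norm(x-y)
def save(n,img): cv2.imwrite(f'pics/{n}.png',img)
E
python3 - <<'E'
from h import *
for n in ("scene","side","wrist"):
    d=cam(n); print(n,d['fovy'],d['cx'],d['cy'],d['eye'],d['orientation'])
    if n!='wrist': save(n+'0',cv2.resize(d['img'],(800,600)))
E
```

```text
scene 50.28733971811641 279.79173960526083 210.62284603397336 [1357.51270607  184.48048474  964.43404891] [-2.39238438  0.00421758  1.77694553]
side 48.28464858791773 274.22606465426736 205.8320483579574 [  492.92849487 -1017.71009537   786.60606608] [-2.12985724  0.00354517 -0.10163642]
wrist 59.85768438126007 275.3220041954892 206.8877232515775 [549.37816472  84.70277987 384.31672344] [2.83540902e+00 1.51284860e-03 1.31464676e-03]
```

View pics/scene0.png

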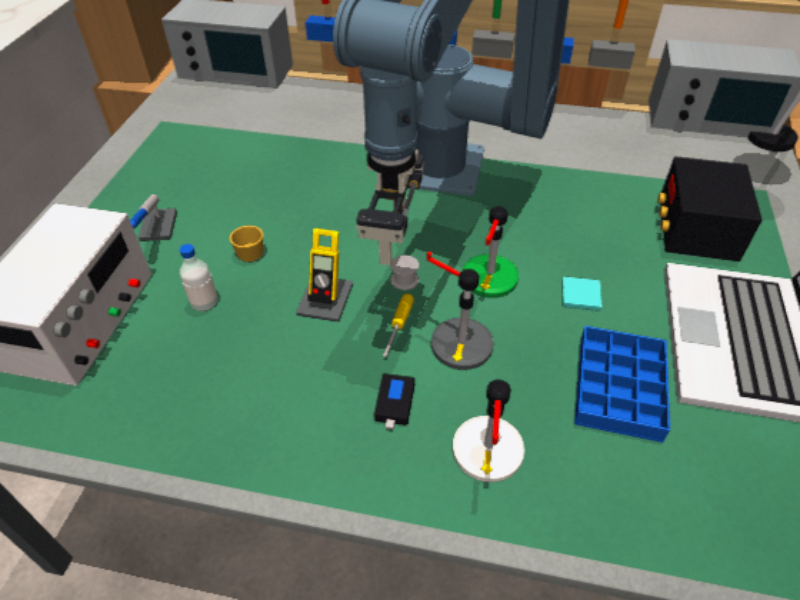

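View pics/side0.png

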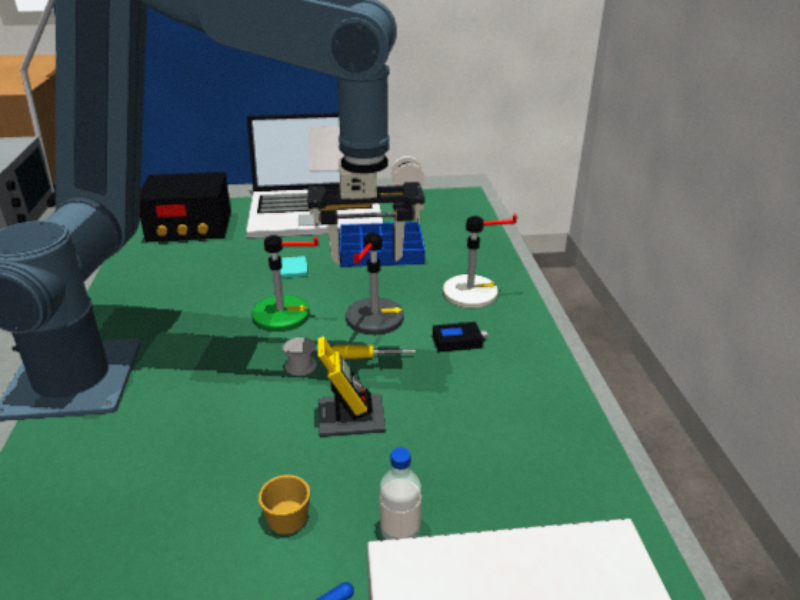

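The scene view shows the grey-base stand (head at 468,280; red hook running left to 429,256; mark at 458,357). The meter is in its cradle at (323,270), between the spool and the cup. The side view shows the stand head at (373,241), the hook tip at (357,259), and the meter at (342,375).

Run:
```python
from h import *
s=cam('scene'); t=cam('side'); k=.7
def mask(d,box,lo,hi,wrap=False):
    h=cv2.cvtColor(d['img'],cv2.COLOR_BGR2HSV); x0,y0,x1,y1=[int(a*k) for a in box]
    m=cv2.inRange(h,lo,hi)
    if wrap: m|=cv2.inRange(h,(172,120,80),(180,255,255))
    z=np.zeros_like(m); z[y0:y1,x0:x1]=m[y0:y1,x0:x1]; v,u=np.nonzero(z); return np.c_[u,v].astype(float)
Y=((20,120,100),(35,255,255)); Rd=((0,150,80),(8,255,255),True); Bk=((0,0,0),(180,255,45))
# base centre & mark
for n,d,by,br,bb in (('scene',s,(445,335,475,370),(420,245,475,285),(455,265,482,292)),('side',t,(378,300,408,320),(350,240,372,268),(360,230,385,250))):
    y=mask(d,by,*Y); r=mask(d,br,*Rd); b=mask(d,bb,*Bk)
    p=np.array([onz(d,*q,19)[:2] for q in y])
    print(n,'mark n',len(y),'mean',p.mean(0),'ext',p.min(0),p.max(0)); c=p-p.mean(0); print(np.linalg.svd(c)[2][0])
    print(' red px',len(r),r.min(0),r.max(0),'ends',[tuple(r[r[:,0].argmin()]),tuple(r[r[:,0].argmax()])],' head c',b.mean(0),b.min(0),b.max(0))
    d['h']=b.mean(0)
    i=d['img']; x=(cv2.resize(i[140:280,280:380],(400,560),interpolation=0) if n=='scene' else cv2.resize(i[150:290,210:310],(400,560),interpolation=0))
    d['crop']=x
print('head',tri(s,s['h'],t,t['h']))
print('hooktip',tri(s,(429*k,255*k),t,(356*k,260*k)))
m1=mask(s,(305,225,345,310),*Y); m2=mask(t,(310,330,372,418),*Y)
for d,m in((s,m1),(t,m2)):
    q=cv2.boxPoints(cv2.minAreaRect(m.astype(np.float32))); print('meter',q.round(1).tolist())
save('crop',np.hstack([s['crop'],t['crop']]))
i=np.hstack([cv2.resize(s['img'][150:230,200:260],(390,520),interpolation=0),cv2.resize(t['img'][225:315,210:280],(400,520),interpolation=0)]);save('meter',i)
```

```text
scene mark n 61 mean [603.24766534 134.99804394] ext [581.28217839 126.10826611] [623.57065117 142.77892127]
[ 0.99686278 -0.07914918]
 red px 100 [299. 176.] [321. 192.] ends [(np.float64(299.0), np.float64(176.0)), (np.float64(321.0), np.float64(190.0))]  head c [327.74096386 195.84337349] [321. 189.] [334. 203.]
side mark n 45 mean [606.94329685 142.07633179] ext [586.49153017 133.95062482] [626.03694128 151.07723524]
[-0.99997686 -0.00680227]
 red px 63 [248. 170.] [259. 184.] ends [(np.float64(248.0), np.float64(178.0)), (np.float64(259.0), np.float64(170.0))]  head c [261.01904762 168.35238095] [255. 163.] [266. 174.]
head (array([572.93638767, 138.41897568, 183.56095039]), np.float64(3.2017951630078008))
hooktip (array([533.67085979,  61.21431871, 187.85329029]), np.float64(2.9941216617966417))
meter [[215.39999389648438, 208.1999969482422], [217.6999969482422, 159.60000610351562], [237.5, 160.5], [235.1999969482422, 209.1999969482422]]
meter [[218.1999969482422, 286.6000061035156], [222.3000030517578, 234.6999969482422], [259.8999938964844, 237.6999969482422], [255.8000030517578, 289.5]]
```

View pics/crop.png

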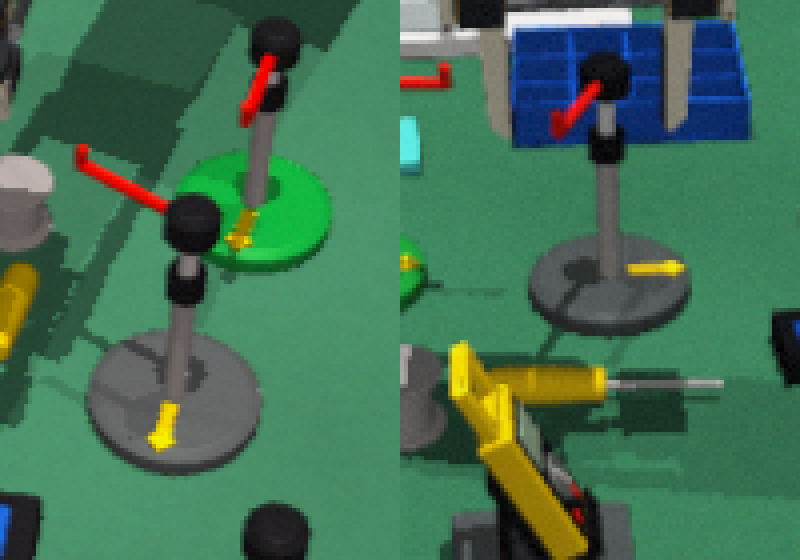

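View pics/meter.png

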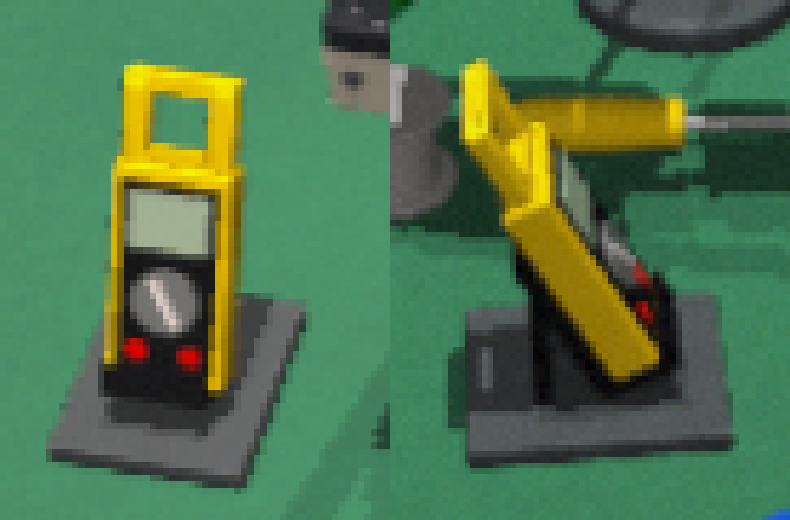

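The crops confirm that the hook points toward -x,-y from a post near (572,138), the mark points about +x, and the meter leans toward the robot. Next I raise the arm for a wrist view.

Run:
```python
from h import *
print(robot.current_eef_rot())
s=cam('scene')
for p in ((219.2,160.3),(237.4,162.3)): print(onz(s,*p,152))
robot.move_ptp([470,60,400],robot.current_eef_rot())
robot.move_gripper(0.2)
d=cam('wrist'); save('w1',cv2.resize(d['img'],(800,600))); 
np.savez('w1.npz',**{k:d[k] for k in('img','cx','cy','f','R','e')}); print(d['e'],robot.current_t())
```

```text
[-3.14076442e+00 -2.02065797e-04  1.57079047e+00]
[ 465.8052549 -177.0936068  152.       ]
[ 463.84262765 -125.37395784  152.        ]
[469.68816923 144.62024873 566.39477301] 2.4417
```

View pics/w1.png

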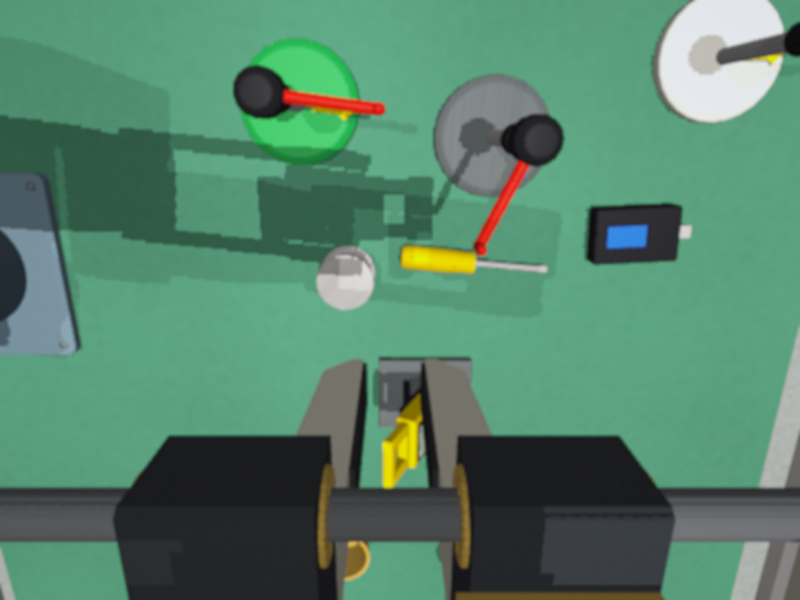

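The wrist view shows the target stand base centred near (491,135), the head at (535,140) and the hook tip at (481,249). The meter is between the fingers at about (400,440).

Run:
```python
from h import *
d=dict(np.load('w1.npz')); k=.7
h=cv2.cvtColor(d['img'],cv2.COLOR_BGR2HSV)
m=cv2.inRange(h,(0,0,50),(180,60,150)); z=np.zeros_like(m); z[45:142,300:392]=m[45:142,300:392]
c=max(cv2.findContours(z,0,2)[0],key=cv2.contourArea); 
P=np.array([onz(d,*q[0],18)[:2] for q in cv2.convexHull(c)],np.float32)
ctr,r=cv2.minEnclosingCircle(P); print('base',ctr,r)
for H in(190,197,204): print(H,onz(d,535*k,140*k,H-2), 'tip',onz(d,481*k,247*k,H-3))
```

```text
base (568.8335571289062, 138.5548095703125) 58.93838882446289
190 [568.08934375 138.58175072 188.        ] tip [534.63841915  62.46674038 187.        ]
197 [566.26900089 138.69345809 195.        ] tip [533.44005855  63.98250864 194.        ]
204 [564.44865804 138.80516546 202.        ] tip [532.24169794  65.49827691 201.        ]
```

```bash
cat >> h.py <<'E'
A=np.array([568.5,138.6])
def hk(a,r,z): return [A[0]+r*np.cos(a),A[1]+r*np.sin(a),z],[np.pi,0,a+np.pi]
E
python3 - <<'E'
from h import *
robot.move_gripper(0)
robot.move_ptp([*A,235],[np.pi,0,1.57])
print('touch',robot.move_linear([*A,178],speed=25,f_stop=3)); H=robot.current_tcp_pos()[2]; print(H,robot.current_contact_force())
robot.move_linear([*A,H+45],speed=100)
robot.move_gripper(0.32)
p,o=hk(-2.0,55,H+45); robot.move_ptp(p,o)
p,o=hk(-2.0,55,H-28); print('obst',robot.move_linear(p,o,speed=60,f_stop=5),robot.current_tcp_pos(),robot.current_qpos(),robot.current_t())
open('H','w').write(str(H))
E
```

```text
touch True
195.23929003896671 [-0.99297074  0.11129207  4.57714483]
obst False [545.94666536  88.57616849 167.71822505] [-4.08605464e-02  3.02643318e-01  1.60409783e+00  1.07102217e-05
  1.23389335e+00  3.88351440e-01] 8.3583
```

Run:
```python
from h import *
H=float(open('H').read())
for a in np.linspace(-2,-0.03,9)[1:]:
    p,o=hk(a,55,H-28)
    if robot.move_linear(p,o,speed=70,f_stop=25): print('stop at',a)
print(robot.current_contact_force())
robot.move_gripper(0.05); print(robot.current_gripper_width()*93, robot.current_contact_force())
robot.move_gripper(0.32)
p,o=hk(-0.03,55,H+60); robot.move_linear(p,o,speed=120)
# look from above: view with camera on -x side
robot.move_ptp([640,100,400],[np.pi,0,1.57])
d=cam('wrist'); save('w2',cv2.resize(d['img'],(800,600))); 
np.savez('w2.npz',**{k:d[k] for k in('img','cx','cy','f','R','e')}); print(d['e'],robot.current_t())
```

```text
[ 0.62475053  0.39084776 -0.08102129]
8.224232009784844 [ 3.16909518 -3.11904037 -0.34941199]
[639.6902602  184.69229    565.39963567] 14.9167
```

View pics/w2.png

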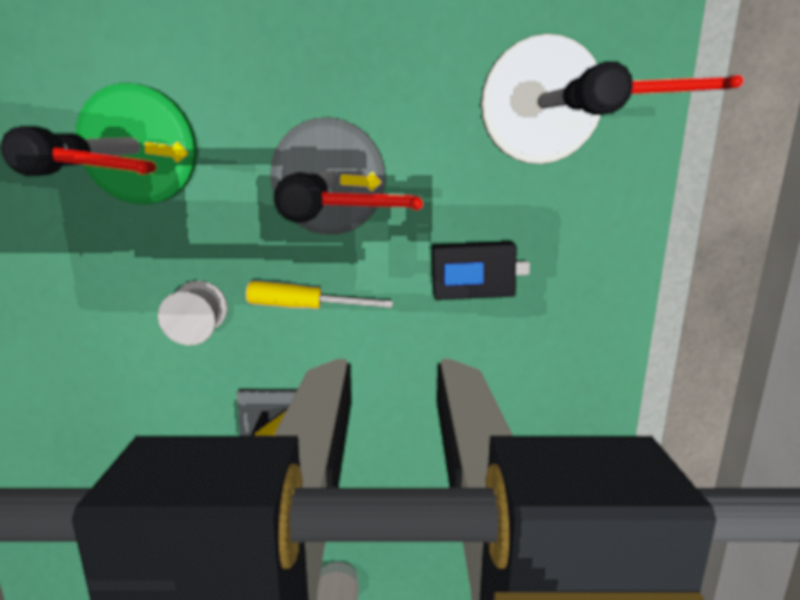

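The hook now lies parallel to the mark: the bar runs (320,200)→(417,203) and the arrow (341,180)→(382,182). Next, the meter from above.

Run:
```python
from h import *
d=dict(np.load('w2.npz')); k=.7
tip=onz(d,382*k,182*k,19); tail=onz(d,341*k,180*k,19); print('mark',tail,tip)
a,b=onz(d,322*k,200*k,181),onz(d,420*k,203*k,190); print('hook',a,b,np.arctan2(b[1]-a[1],b[0]-a[0]))
robot.move_ptp([490,-240,400],[np.pi,0,1.57])
robot.move_gripper(0.85)
d=cam('wrist'); print(d['e'],robot.current_t()); i=d['img']
np.savez('w3.npz',**{k:d[k] for k in('img','cx','cy','f','R','e')})
save('w3',cv2.resize(i[0:240,140:460],(800,600),interpolation=cv2.INTER_CUBIC))
```

```text
mark [585.15889789 136.26733088  19.        ] [627.29092321 134.32446873  19.        ]
hook [587.01643681 136.26216457 181.        ] [658.28205994 135.39551433 190.        ] -0.012160246228880685
[ 489.6406223  -155.40990054  566.38595199] 17.2917
```

View pics/w3.png

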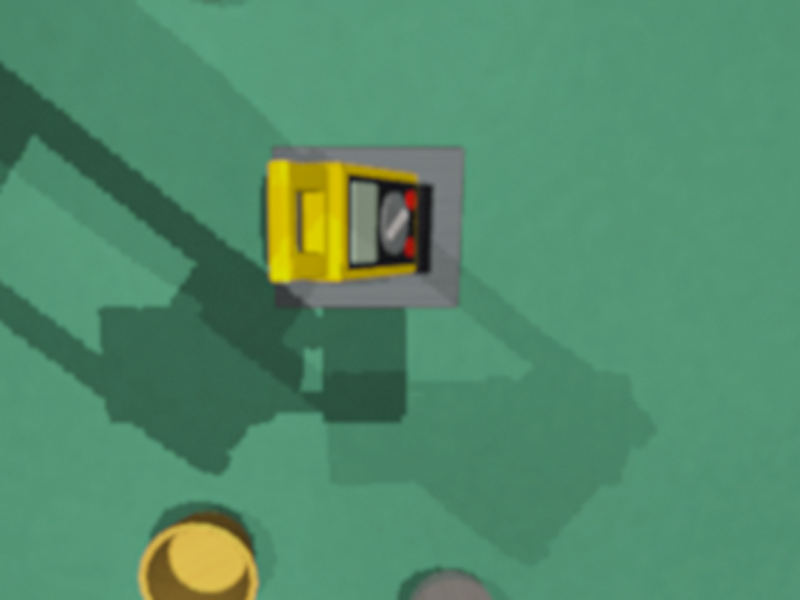

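The crop shows the meter with its bracket's rear top corners at (267,160) and (270,283). The foot plate's corners are at about (273,147), (464,148), (459,306) and (277,306).

Run:
```python
from h import *
d=dict(np.load('w3.npz'))
q=lambda u,v,z: onz(d,140+u/2.5,v/2.5,z)
F=np.array([q(*p,10) for p in((273,147),(464,148),(459,306),(277,306))]);print('foot',F.round(1).tolist(),F.mean(0))
B=np.array([q(*p,150) for p in((268,160),(270,283))]);print('brk',B.round(1).tolist())
h=cv2.cvtColor(d['img'],cv2.COLOR_BGR2HSV); m=cv2.inRange(h,(20,120,80),(33,255,255)); m[:, :240]=0;m[130:]=0
v,u=np.nonzero(m); print(u.min(),u.max(),v.min(),v.max())
e=B[1]-B[0]; yaw=np.arctan2(e[0],-e[1]); print('yaw',yaw)
c=B.mean(0); x=np.array([np.cos(yaw),np.sin(yaw)]); 
org=c[:2]+x*(140*np.sin(.45)+5*np.cos(.45)); print('origin',org)
# scene estimate: check projection of body corners in scene
for z in (100,140):
  for y in(-25,25):
    P=np.r_[org-0,26.2]+z*np.r_[-np.sin(.45)*x,np.cos(.45)]+5*np.r_[np.cos(.45)*x,np.sin(.45)]+y*np.r_[-x[1],x[0],0]
    print(z,y,P.round(1),(proj(d,P)-[140,0])*2.5)
```

```text
foot [[452.6, -111.3, 10.0], [561.0, -111.8, 10.0], [561.7, -199.4, 10.0], [453.2, -199.4, 10.0]] [ 507.11322003 -155.47455081   10.        ]
brk [[459.7, -127.6, 150.0], [459.4, -178.4, 150.0]]
247 306 64 113
yaw -0.00542809169982626
origin [ 524.97081474 -153.32892758]
100 -25 [ 485.8 -178.1  118.4] [330.21230907 278.64987558]
100 25 [ 486.1 -128.1  118.4] [330.55633383 166.27049004]
140 -25 [ 468.4 -178.   154.4] [289.81530693 282.71204277]
140 25 [ 468.7 -128.   154.4] [288.60495118 160.44567698]
```

```bash
cat >> h.py <<'E'
M0=np.array([524.8,-153.3,26.2])
def tool(tilt,sg,yaw=0):   # tool z = -meter z; tilt towards -x
    z=np.array([np.sin(tilt),0,-np.cos(tilt)]); y=np.array([0,sg,0.]); x=np.cross(y,z)
    return R.from_matrix((R.from_euler('z',yaw).as_matrix()@np.c_[x,y,z])).as_euler('xyz')
MZ=np.array([-np.sin(.45),0,np.cos(.45)])
E
python3 - <<'E'
from h import *
for sg in(1,-1):
    print(sg,[None if (j:=robot.inverse_kinematics(p,tool(t,sg))) is None else np.round(j,2).tolist() for p,t in ((list(M0+150*MZ),.45),(list(M0+68*MZ),.45),([640,-110,75],0),([690,138,140],0),([620,138,125],0))])
E
```

```text
1 [[-0.81, -0.04, 2.13, 0.46, 0.78, -2.67], [-0.73, 0.15, 2.17, 0.58, 0.56, -2.76], [-0.34, 0.55, 1.46, 0.0, 1.13, -1.91], [0.04, 0.59, 1.23, 0.0, 1.33, -1.53], [0.04, 0.48, 1.44, 0.0, 1.22, -1.53]]
-1 [[-0.81, -0.04, 2.13, 0.46, 0.78, 0.48], [-0.73, 0.15, 2.17, 0.58, 0.56, 0.38], [-0.34, 0.55, 1.46, -0.0, 1.13, 1.23], [0.04, 0.59, 1.23, -0.0, 1.33, 1.61], [0.04, 0.48, 1.44, -0.0, 1.22, 1.61]]
```

Run:
```python
from h import *
o=tool(.45,-1)
robot.move_gripper(0.95)
robot.move_ptp(list(M0+160*MZ),o)
print(robot.move_linear(list(M0+68*MZ),o,speed=90,f_stop=6),robot.current_tcp_pos()-M0-68*MZ, robot.current_contact_force())
robot.move_gripper(0.3); print(robot.current_gripper_width()*93,robot.current_finger_force(),robot.current_contact_force())
print(robot.move_linear(list(M0+130*MZ),o,speed=60,f_stop=20),robot.current_contact_force())
print(robot.current_gripper_width()*93,robot.current_t())
```

```text
False [ 0.1792233  -0.21797661  0.44104315] [ 0.23708412  0.22896189 -0.15934785]
53.93800833409268 29.977349638938904 [-0.40500365  0.9073113   2.29661446]
False [ 0.12564698  0.46065969 -2.24382519]
53.96356121470693 21.775
```

Gripped and drawn out (2.2 N load). Next I turn it upright and touch its foot to the bench to calibrate its height.

Run:
```python
from h import *
o=tool(0,-1)
p=robot.current_tcp_pos(); robot.move_linear([p[0],p[1],230],speed=120)
robot.move_ptp([640,-110,150],o)
robot.move_linear([640,-110,82],o,speed=100)
print(robot.move_linear([640,-110,55],o,speed=15,f_stop=3),robot.current_tcp_pos(),robot.current_contact_force())
z=robot.current_tcp_pos()[2]; open('S','w').write(str(z))
robot.move_linear([640,-110,z+130],o,speed=120)
d=cam('side'); v=proj(d,[640,-110,z+100]); print(v)
u0,v0=[int(a) for a in v]; u0=max(u0,70); save('s1',cv2.resize(d['img'][max(v0-70,0):max(v0-70,0)+140,u0-70:u0+70],(600,600),interpolation=cv2.INTER_CUBIC)); print(robot.current_t())
```

```text
True [ 639.97005304 -109.83543326   67.9504793 ] [0.04733859 0.17077132 5.59607705]
[298.11723106 221.68552927]
26.6
```

View pics/s1.png

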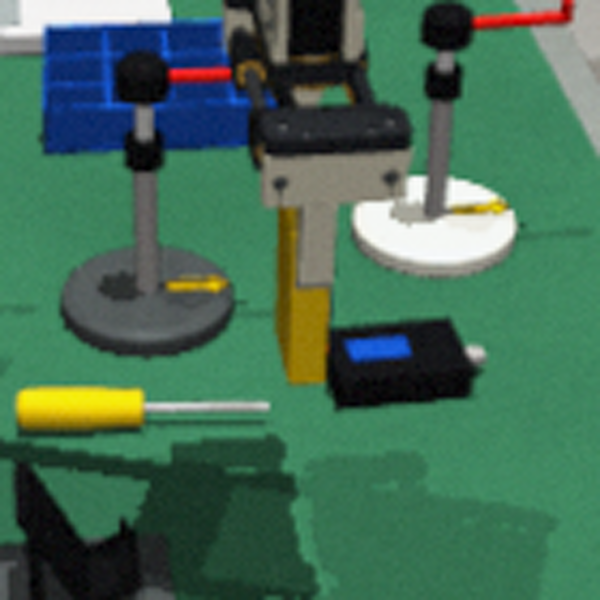

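The side crop shows the meter upright in the gripper, with the grey stand's hook pointing along its mark toward it. I'll check white-stand clearance, then hang the meter.

Run:
```python
from h import *
d=dict(np.load('w2.npz')); W=onz(d,605*.7,88*.7,195); print('white head',W)
H=float(open('H').read()); S=float(open('S').read()); yaw=-0.03; ax=H-14
o=tool(0,-1,yaw)
P=lambda r,eye:[A[0]+r*np.cos(yaw),A[1]+r*np.sin(yaw),eye-117.5+S]
ze=ax+6; print(P(113,ze))
assert W[0]>713 or W[1]>215
robot.move_ptp([683,20,P(0,ze)[2]+20],o)
robot.move_linear(P(115,ze),o,speed=80)
print(robot.current_contact_force(),robot.current_t())
hit=robot.move_linear(P(56,ze),o,speed=25,f_stop=2.5)
q=robot.current_tcp_pos(); print('hit',hit,q,q[0]-A[0],robot.current_contact_force(),robot.current_t())
```

```text
white head [779.15031049 211.84003615 195.        ]
[np.float64(681.4491538136356), np.float64(135.210508477118), 137.6897693340162]
[-0.29576381 -0.00448484 -1.80615885] 28.8333
hit False [624.54281531 136.8925826  137.65320831] 56.0428153057411 [-0.14908526  0.15670179 -2.80863696] 31.3417
```

Eye passed over the lip without contact. Now I lower gently.

Run:
```python
from h import *
q=robot.current_tcp_pos()
hit=robot.move_linear([q[0],q[1],q[2]-18],speed=12,f_stop=1.6)
p=robot.current_tcp_pos(); print(hit,'down',q[2]-p[2],robot.current_contact_force())
d=cam('side'); v=proj(d,[624,137,150]).astype(int); save('s2',cv2.resize(d['img'][v[1]-60:v[1]+60,v[0]-60:v[0]+60],(600,600),interpolation=cv2.INTER_CUBIC))
```

```text
True down 14.914022560982474 [0.75355354 0.23174157 3.44937952]
```

View pics/s2.png

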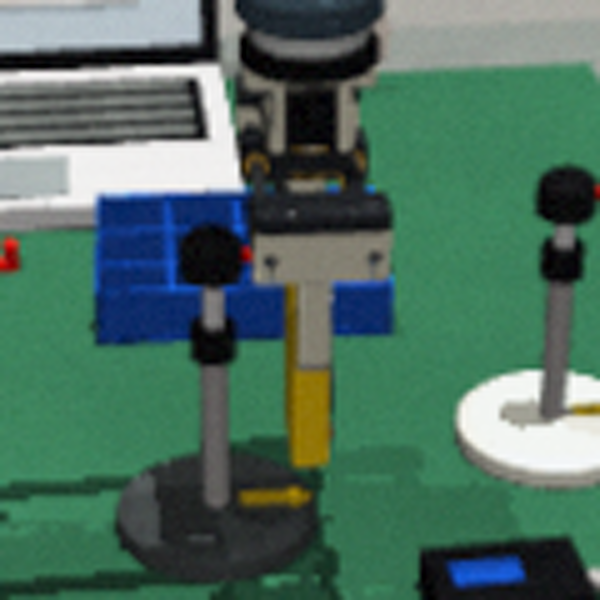

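It descended 14.9 mm and rests on the bar, as expected. The crop shows the meter upright at the hook. I'll relieve the load and release it.

Run:
```python
from h import *
q=robot.current_tcp_pos(); robot.move_linear([q[0],q[1],q[2]+0.7],speed=5); print(robot.current_contact_force())
for w in(.62,.7,.95): robot.move_gripper(w)
robot.sleep(0.5); print(robot.current_contact_force())
print(robot.move_linear([q[0],q[1],q[2]+150],speed=80,f_stop=4),robot.current_tcp_pos())
robot.sleep(2)
for t in range(3):
    d=cam('side'); g=d['img']; h=cv2.cvtColor(g,cv2.COLOR_BGR2HSV); v=proj(d,[624,137,120]).astype(int)
    m=cv2.inRange(h,(18,100,60),(35,255,255))[v[1]-45:v[1]+33,v[0]-25:v[0]+25]; y,x=np.nonzero(m); print(x.mean(),y.mean()); robot.sleep(.5)
s=cam('scene'); w=proj(s,[624,137,130]).astype(int)
save('f',np.hstack([cv2.resize(c['img'][a[1]-60:a[1]+60,a[0]-40:a[0]+40],(400,600),interpolation=cv2.INTER_CUBIC) for c,a in((d,v),(s,w))])); print(robot.current_t())
```

```text
[-0.14975134 -0.1781941   1.85360141]
[-1.25828905 -0.10378371  0.18139503]
False [624.31019902 136.87657387 272.12995781]
25.271662763466043 49.35831381733021
25.271662763466043 49.35831381733021
25.271662763466043 49.35831381733021
40.6833
```

View pics/f.png

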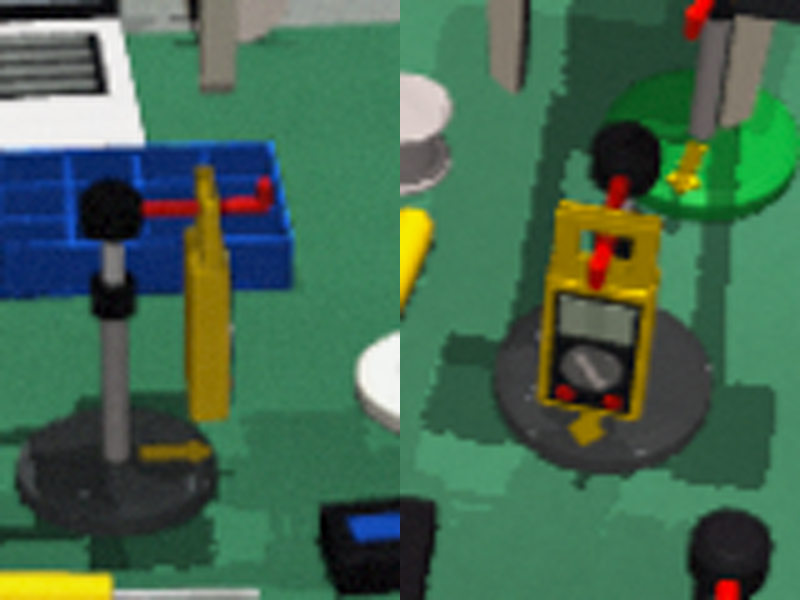

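The meter hangs upright and still on the hook, display outward, and the hook lies along the mark. Handing in.

```bash
python3 -c "
from bench import robot
print(robot.hand_in())"
```

```text
the job is handed in; nothing more can be done
None
```

The job is handed in at about 41 s: the last images show the hook along the mark and the meter hanging free, still and display outward; the hand-in returned no verdict.

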